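Index the drug-vial carousel to the marked hole

TASK

Press the red plunger of the drug-vial carousel in with the fingertips and, keeping it in, push it round so that the carousel turns to the very next hole on the side where the green marker pin stands. Then let the plunger spring all the way up into that hole, so that the carousel is locked there. Leave the drug bottle, the steel cup and the roll of tape where they are.

Things in the scene. Friction and masses are not known exactly. Their poses are not given: they have to be found in the camera images.
- carousel_base: Fixed base on the work surface: dark blue round foot 340 mm across, 12 mm high, with an aluminium index ring (276 mm across, top 36 mm high) with black 22 mm holes 45 degrees apart on a circle of 115 mm radius. Origin: underside, on the vertical axis of rotation. Own z up; the starting hole lies at its -x; the next holes lie 45 degrees round towards +y and towards -y. Place and yaw vary.
- carousel (a joint): Turn of the deck, rad: 0 = plunger in the starting hole; grows anticlockwise from above, which carries the plunger to the base's -y side. +0.785: next hole on the -y side; -0.785: next on the +y side. A locked hole has 0.026 rad play each way. With the plunger in it turns easily (under 1.5 N at the plunger).
- plunger (a joint): Travel of the plunger, m: 0 = sprung up, 0.010 = fully in (down). Spring: 3 N to start, 7 N fully in. The deck is locked until it is more than 6 mm in. Let go between holes, it stays about 6 mm in, sliding under the ring, and springs up by itself within about 3 mm of the middle of a hole.
- plunger_top (a point): Middle of the dish floor on top of the plunger: a red round cap 54 mm across on the deck's arm, 115 mm from the axis. It moves straight down when pressed and goes round with the deck. Dish 42 mm across inside, lip 4 mm above the floor; floor 78 mm above the work surface when up. Fingertips pressed into the dish turn the deck by friction and by the lip.
- deck_centre (a point): On the axis, on the top face of the turning deck: steel disc 184 mm across, 46 mm above the work surface. Seven small vials are fixed in it (tops 87 mm above the work surface, all within 76 mm of the axis; none between axis and plunger) and a black ball on the axis reaches up to 112 mm.
- hole_left (a point): Centre of the next index hole on the base's +y side, at the top face of the ring (36 mm above the work surface).
- hole_right (a point): Centre of the next index hole on the base's -y side, at the top face of the ring (36 mm above the work surface).
- green_marker: Green marker pin, 25 mm across and 40 mm high, fixed on the blue foot just outside the ring, beside the hole to turn to, either at the +y or at the -y side (156 mm from the axis). Origin: centre of its underside, 12 mm above the work surface.
- white_marker: White marker pin of the same form, fixed beside the other next hole. Origin: centre of its underside.
- drug_bottle: Loose bystander: small bottle with a blue cap, 42 mm across and 75 mm high. Origin: centre of its underside.
- steel_cup: Loose bystander: open steel cup, 68 mm across and 50 mm high. Origin: centre of its underside.
- tape_roll: Loose bystander: blue roll of tape lying flat, 70 mm across and 24 mm high. Origin: centre of its underside.

How it is judged:
By the outcome, as a careful person would: the job done as asked, in the order asked, and still so for the second after the job is handed in, with the robot touching nothing.
It also fails if it takes over 35 s, if anything falls off the work surface, if the arm or the gripper's body presses on something with over 40 N, if the wrist force passes 120 N, or if a joint passes its speed limit or range.

ROBOT

A 7-joint arm with a two-finger parallel gripper is mounted at the origin on the work surface. World frame = base frame: x ahead of the robot, y to its left, z up, the work surface at z = 0. Lengths are in m, angles in rad, forces in N, time in s.
With the tool pointing down it reaches from about 0.4 to 0.85 m from the base axis. Payload 4.4 kg.
Tool frame: the origin (TCP) lies midway between the tips of the shut fingers; the grasp point (between the pads) lies 19 mm behind it; z points along the fingers, y is the line along which they close (so a half turn about z gives the same grasp; the last joint's range is limited). The gripper opens to 94 mm and grips with 3 to 60 N. Pads are 16 mm wide; open, the fingers measure 119 mm over their backs; the gripper's body (75 mm by 177 mm) begins 78 mm behind the grasp point.
Start: joints at [-1.228, 0.628, 0.038, 1.517, -0.027, 0.996, -0.02], TCP at [0.258, 0.596, 0.205] pointing down, gripper open.
Joint ranges: [-3.06, 3.06], [-0.37, 2.12], [-1.25, 1.32], [0.18, 2.47], [-1.1, 4.24], [0.23, 1.98], [-2.94, 2.94]. Speed limits (rad/s): [2.57, 2.57, 3.14, 3.14, 3.14, 3.14, 3.14].

INTERFACE

Orientations are given as a 3x3 rotation matrix whose columns are the frame's x, y, z axes.
In Python, from plant import robot gives the robot as it stands.
- The arm moves only by the shell command python3 -m jog 'ROWS' [OPENING]. ROWS is JSON, a list of rows, each a list of 2 entries, a list of its own where there are three numbers: the shift along the world's x, y, z normalised to -1 to 1, where 1 is 0.025 m, then the turn, a rotation vector about the world's x, y, z normalised to -1 to 1, where 1 is 0.12 rad. In form: [[[dx, dy, dz], [ax, ay, az]], ...]. A call has 1 to 5 rows; each row shifts and turns the commanded pose from where the row before left it; what a row does not reach is not made up. A row lasts 1/12 s, in which the tool goes at most 41.7 mm and 7.16 degrees, less where a joint would pass 70% of its speed; a pose out of reach is approached as far as the arm can. A call with a number of a shift or a turn outside -1 to 1 is refused whole. A call with a gripper value outside its range is refused whole. OPENING is the finger opening in mm, from 0 to 94, set as the call begins (- or left out, the last holds). The fingers move at their own pace and stop on an object; the grip force is fixed at half the most. Time passes only in rows, so rows that do not move let the fingers close. It gives the time, the measured TCP pose, the force, the opening and the grip force at its end, in the units of the state.
- robot.get_state(): the state, without advancing time (a new reading comes with each control period).
- robot.snapshot(name): name is "side" or "top" or "wrist"; returns a dict with "img" (480x640x3 uint8, red, green, blue), "range_z" (480x640 float32, m along the optical axis (not along the pixel's ray), 0 where there is no reading), "fx", "fy", "cx", "cy" (pixels), "extrinsics" (4x4, takes a point from camera to world coordinates). Camera axes: x right, y down, z forward; pixel columns grow to the right and rows downward; lengths in m; the calibration is good to about 2 mm. A picture is of the moment at which its call begins.
- robot.hand_in(): hands the job in; it is judged then, once.
The state is a dict: "t": time; "qpos": joint angles; "dq": joint speeds; "joint_torque": joint torques, N m; "tool_pos": TCP position; "ee_rot": TCP orientation; "wrist_force": force on the tool from outside, world axes, zero at the start; "torque": the same for the moment, N m; "width": opening from 0.0 (shut) to 1.0 (fully open); "grip_force": force on a finger pad.
Only numpy, scipy, OpenCV 4.12 (cv2) and the standard library are available. Lean on these libraries where they do the work, as an engineer would, in place of code of your own. Each camera call takes 0.05 s, during which the arm holds its last target. There are 200 camera calls.

## Working session

There is one attempt and no reset: what is moved stays moved. The work goes in short steps, Python scripts to look and compute and a shell command to move; the robot and the scene stay as the last step left them, time stands still between calls to the robot, and variables do not carry over. Pictures are saved under pics/ and viewed, at most 10 in all, crops included, and the job is handed in when it is done.

```bash
mkdir -p pics
python3 - <<'E'
from plant import robot
import cv2,numpy as np
for n in("top","side"):
    s=robot.snapshot(n);cv2.imwrite(f"pics/{n}0.png",s["img"][:,:,::-1]);np.savez(f"{n}0.npz",**s)
print(robot.get_state())
E
```

```text
{'t': 0.1, 'qpos': array([-1.22775589,  0.62924034,  0.03842277,  1.51828863, -0.02701059,
        0.99632082, -0.01999541]), 'dq': array([ 0.00038516, -0.00099906, -0.00124569, -0.00082912, -0.00067495,
       -0.00022079,  0.0010562 ]), 'joint_torque': array([ 3.51639872e-03, -5.50782287e+01,  1.14767555e+00, -1.87114012e+01,
       -5.21505077e-02,  1.92227965e-02,  4.39969631e-05]), 'tool_pos': array([0.25811465, 0.59587513, 0.20464771]), 'ee_rot': array([[-9.17588835e-01,  3.97530183e-01, -6.95686401e-04],
       [ 3.97530792e-01,  9.17587448e-01, -1.59507835e-03],
       [ 4.26132206e-06, -1.74018285e-03, -9.99998486e-01]]), 'wrist_force': array([-0.76004067, -0.38973892,  1.02644868]), 'torque': array([-0.0312528 , -0.03313832,  0.03043736]), 'grip_force': 0.0, 'width': 0.9985982260634986}
```

View pics/top0.png

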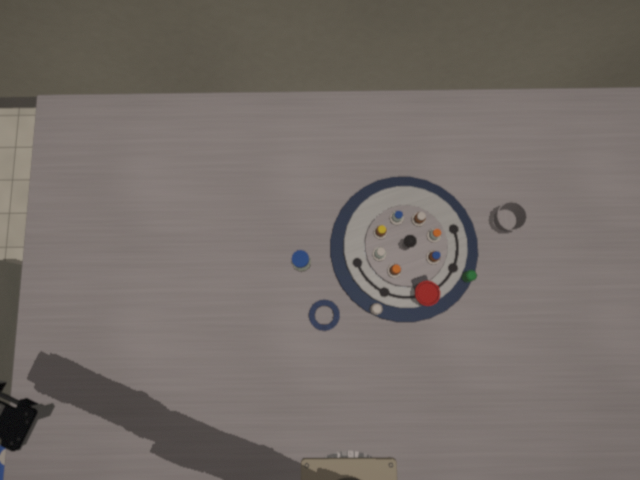

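View pics/side0.png

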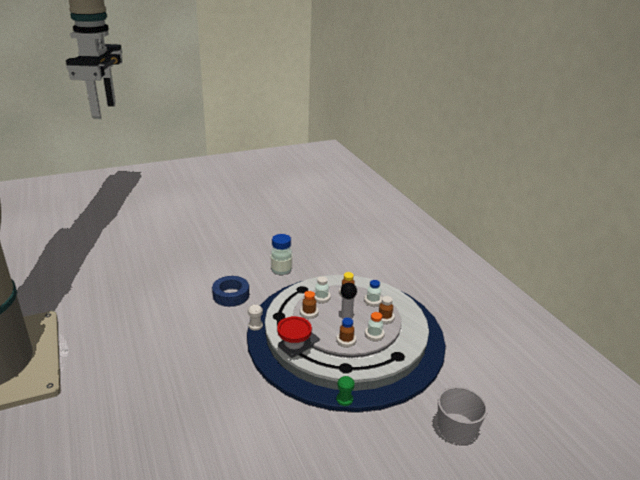

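The top view shows the red plunger at (427,293), the green pin at (471,275), the white pin at (377,309), and the black ball on the axis at about (410,241). Next I measure their world positions.

```bash
cat > h.py <<'E'
import numpy as np,cv2
def pts(s,m):
    v,u=np.nonzero(m&(s["range_z"]>0));z=s["range_z"][v,u]
    P=np.c_[(u-s["cx"])/s["fx"]*z,(v-s["cy"])/s["fy"]*z,z,np.ones(len(z))]
    return (P@s["extrinsics"].T)[:,:3]
def mask(s,c):
    R,G,B=[s["img"][:,:,i].astype(int) for i in range(3)]
    return {"red":(R>110)&(G<50)&(B<50),"green":(G>R+40)&(G>B+30),"blue":(B>R+20)&(B<110)&(R<60)}[c]
E
python3 - <<'E'
from h import *
from scipy.optimize import least_squares
for n in("top","side"):
    s=np.load(n+"0.npz")
    for c in("red","green"):
        P=pts(s,mask(s,c));P=P[(P[:,0]>.3)&(P[:,2]>.01)&(P[:,2]<.1)]
        print(n,c,len(P),P.mean(0).round(4),P.min(0).round(3),P.max(0).round(3),np.percentile(P[:,2],[10,50,90]).round(4))
    A=pts(s,np.ones((480,640),bool))
    # ring top at z=36mm: circle fit of outer rim, all disc pixels z 30-40
    f=lambda p,Q,r:np.hypot(Q[:,0]-p[0],Q[:,1]-p[1])-r
    g=P.mean(0)
    for lo,hi,r in((.031,.041,.138),(.008,.017,.17)):
        Q=A[(A[:,2]>lo)&(A[:,2]<hi)&(np.hypot(A[:,0]-g[0],A[:,1]-g[1])<.36)]
        # outermost by angle
        c0=np.median(Q[:,:2],0)
        for _ in range(5):
            a=np.digitize(np.arctan2(*(Q[:,:2]-c0).T),np.linspace(-np.pi,np.pi,73));d=np.hypot(*(Q[:,:2]-c0).T);d[d>r+.015]=0
            E=np.array([Q[a==k][d[a==k].argmax()] for k in np.unique(a)])
            c0=least_squares(f,c0,args=(E,r-.002),loss="soft_l1",f_scale=.002).x
        print(n,"centre",r,c0.round(4),np.abs(f(c0,E,r)).mean().round(4))
s=np.load("top0.npz");print(s["extrinsics"].round(3),s["fx"])
E
```

```text
top red 442 [ 0.4492 -0.1686  0.0795] [ 0.424 -0.193  0.072] [ 0.475 -0.143  0.086] [0.0764 0.0795 0.0831]
top green 61 [ 0.4896 -0.2719  0.0528] [ 0.48  -0.281  0.048] [ 0.498 -0.262  0.057] [0.05   0.0526 0.0555]
top centre 0.138 [ 0.5583 -0.1333] 0.0024
top centre 0.17 [ 0.5577 -0.1331] 0.0015
side red 611 [ 0.4493 -0.1689  0.0772] [ 0.422 -0.199  0.034] [ 0.571 -0.092  0.084] [0.0754 0.077  0.0806]
side green 380 [ 0.4863 -0.2796  0.0363] [ 0.477 -0.289  0.012] [ 0.499 -0.251  0.053] [0.0164 0.0424 0.0505]
side centre 0.138 [ 0.5582 -0.1352] 0.001
side centre 0.17 [ 0.5575 -0.137 ] 0.0018
[[-0.008 -0.986  0.165  0.377]
 [-1.     0.01   0.011  0.046]
 [-0.012 -0.165 -0.986  1.181]
 [ 0.     0.     0.     1.   ]] 516.562349376939
```

```bash
python3 -m jog '[[[0.5,-1,0],[0,0,-0.5]],[[0.5,-1,0],[0,0,-0.5]],[[0.5,-1,0],[0,0,-0.5]],[[0.5,-1,0],[0,0,-0.5]],[[0.5,-1,0],[0,0,-0.5]]]' 0; python3 -m jog '[[[0.5,-1,0],[0,0,-0.5]],[[0.5,-1,0],[0,0,-0.5]],[[0.5,-1,0],[0,0,-0.5]],[[0.5,-1,0],[0,0,-0.5]],[[0.5,-1,0],[0,0,-0.5]]]' 0; python3 -m jog '[[[0.4,-1,0],[0,0,-0.5]],[[0.4,-1,0],[0,0,-0.5]],[[0.4,-1,0],[0,0,-0.5]],[[0.4,-1,0],[0,0,-0.5]],[[0.4,-1,0],[0,0,-0.5]]]' 0;python3 -m jog '[[[0,-1,0],[0,0,0]],[[0,-1,0],[0,0,0]],[[0,-1,0],[0,0,0]],[[0,-1,0],[0,0,0]],[[0,-1,0],[0,0,0]]]' 0
```

```text
t: 0.52
tool_pos: [0.3211, 0.47, 0.2051]
ee_rot: [[-0.757, 0.653, -0.0], [0.653, 0.757, -0.001], [-0.0, -0.001, -1.0]]
wrist_force: [0.9, 0.1, 0.2]
width: 0.68
grip_force: 0.0
t: 0.93
tool_pos: [0.3836, 0.345, 0.2053]
ee_rot: [[-0.53, 0.848, -0.0], [0.848, 0.53, -0.0], [-0.0, -0.001, -1.0]]
wrist_force: [1.4, 0.4, 0.1]
width: 0.328
grip_force: 0.0
t: 1.35
tool_pos: [0.4334, 0.2201, 0.2053]
ee_rot: [[-0.256, 0.967, -0.0], [0.967, 0.256, -0.0], [-0.0, -0.0, -1.0]]
wrist_force: [0.2, 0.7, 0.3]
width: 0.006
grip_force: 0.0
t: 1.77
tool_pos: [0.433, 0.0953, 0.2053]
ee_rot: [[-0.259, 0.966, -0.0], [0.966, 0.259, -0.0], [0.0, -0.0, -1.0]]
wrist_force: [-0.3, 0.8, -0.2]
width: 0.007
grip_force: 0.0
```

```bash
python3 -m jog '[[[0.1,-1,0],[0,0,0]],[[0.1,-1,0],[0,0,0]],[[0.1,-1,0],[0,0,0]],[[0.1,-1,0],[0,0,0]],[[0.1,-1,0],[0,0,0]]]' 0;python3 -m jog '[[[0.1,-1,-0.4],[0,0,0]],[[0,-1,-0.4],[0,0,0]],[[0,-1,-0.4],[0,0,0]],[[0,-1,-0.4],[0,0,0]],[[0,-1,-0.4],[0,0,0]]]' 0;python3 -m jog '[[[0,-0.5,-0.8],[0,0,0]],[[0,0,-0.8],[0,0,0]],[[0,0,-0.6],[0,0,0]],[[0,0,0],[0,0,0]]]' 0
python3 - <<'E'
from plant import robot
from h import *
ims=[]
for n in("side","wrist"):
    s=robot.snapshot(n);ims.append(s["img"][:,:,::-1]);np.savez(n+"1.npz",**s)
cv2.imwrite("pics/a.png",np.hstack([cv2.resize(ims[0][200:440,180:460],(400,343)),cv2.resize(ims[1],(400,343))]))
E
```

```text
t: 2.18
tool_pos: [0.4456, -0.0297, 0.2053]
ee_rot: [[-0.259, 0.966, -0.0], [0.966, 0.259, 0.0], [0.0, -0.0, -1.0]]
wrist_force: [0.7, 0.0, 0.0]
width: 0.006
grip_force: 0.0
t: 2.6
tool_pos: [0.448, -0.1546, 0.1548]
ee_rot: [[-0.259, 0.966, -0.0], [0.966, 0.259, 0.0], [0.0, -0.0, -1.0]]
wrist_force: [0.4, -0.4, 0.4]
width: 0.004
grip_force: 0.0
t: 2.93
tool_pos: [0.4462, -0.1656, 0.098]
ee_rot: [[-0.258, 0.966, -0.005], [0.966, 0.258, 0.002], [0.003, -0.005, -1.0]]
wrist_force: [0.4, 0.6, 0.3]
width: 0.006
grip_force: 0.0
```

View pics/a.png

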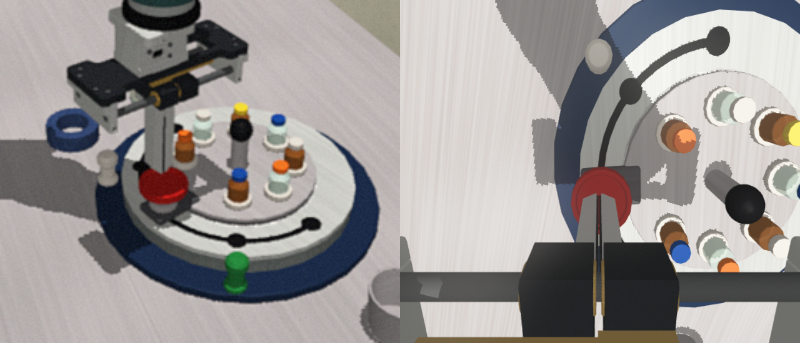

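The closed fingers are right above the red cap, at about (165,180) in the side crop. They look well centred, give or take 3–4 mm. Before pressing I check the joint margins.

```bash
python3 -m jog '[[[0.12,-0.12,0],[0,0,0]],[[0,0,0],[0,0,0]]]' 0; python3 -c "
from plant import robot
s=robot.get_state();print(s['qpos'].round(3),s['tool_pos'],s['ee_rot'].round(4))"
```

```text
t: 3.2
tool_pos: [0.453, -0.1697, 0.1015]
ee_rot: [[-0.259, 0.966, 0.003], [0.966, 0.259, -0.001], [-0.002, 0.002, -1.0]]
wrist_force: [-0.1, -0.2, 0.1]
width: 0.004
grip_force: 0.0
[ 0.123  0.572  0.259  2.08  -0.283  0.519  0.85 ] [ 0.45296739 -0.1697469   0.10154865] [[-0.2593  0.9658  0.0029]
 [ 0.9658  0.2593 -0.0012]
 [-0.0019  0.0024 -1.    ]]
```

```bash
python3 -m jog '[[[0,0,-0.3],[0,0,0]],[[0,0,-0.3],[0,0,0]],[[0,0,0],[0,0,0]],[[0,0,0],[0,0,0]],[[0,0,0],[0,0,0]]]' 0; python3 -m jog '[[[0,0,0],[0,0,0]],[[0,0,0],[0,0,0]]]' 0
```

```text
t: 3.62
tool_pos: [0.4512, -0.169, 0.0854]
ee_rot: [[-0.259, 0.966, -0.0], [0.966, 0.259, 0.0], [0.0, -0.0, -1.0]]
wrist_force: [0.8, 0.1, -0.5]
width: 0.005
grip_force: 0.0
t: 3.78
tool_pos: [0.4515, -0.1691, 0.0856]
ee_rot: [[-0.259, 0.966, 0.0], [0.966, 0.259, -0.0], [-0.0, 0.0, -1.0]]
wrist_force: [-0.2, -1.1, -0.4]
width: 0.005
grip_force: 0.0
```

```bash
python3 -m jog '[[[-0.08,0,-0.3],[0,0,0]],[[0,0,-0.2],[0,0,0]],[[0,0,-0.2],[0,0,0]],[[0,0,0],[0,0,0]],[[0,0,0],[0,0,0]]]' 0; python3 -m jog '[[[0,0,0],[0,0,0]],[[0,0,0],[0,0,0]]]' 0
```

```text
t: 4.2
tool_pos: [0.4501, -0.1697, 0.0682]
ee_rot: [[-0.259, 0.966, 0.002], [0.966, 0.259, -0.001], [-0.001, 0.001, -1.0]]
wrist_force: [0.5, -0.1, 8.4]
width: 0.008
grip_force: 4.0
t: 4.37
tool_pos: [0.4502, -0.1697, 0.0682]
ee_rot: [[-0.259, 0.966, 0.002], [0.966, 0.259, -0.001], [-0.001, 0.001, -1.0]]
wrist_force: [-0.1, -0.7, 7.9]
width: 0.004
grip_force: 3.9
```

```bash
python3 -m jog '[[[0.13,-0.34,-0.06],[0,0,0.65]],[[0.14,-0.33,0],[0,0,0.65]],[[0.18,-0.31,0],[0,0,0.65]],[[0.19,-0.31,0],[0,0,0.65]],[[0,0,0],[0,0,0]]]' 0; python3 -m jog '[[[0,0,0],[0,0,0]]]' 0
python3 - <<'E'
from plant import robot
from h import *
s=robot.snapshot("top")
cv2.imwrite("pics/b.png",cv2.resize(s["img"][150:350,300:540,::-1],(720,600)))
E
```

```text
t: 4.78
tool_pos: [0.4683, -0.2044, 0.0681]
ee_rot: [[-0.544, 0.839, 0.006], [0.839, 0.544, -0.003], [-0.006, 0.003, -1.0]]
wrist_force: [-0.6, 0.0, 19.1]
width: 0.006
grip_force: 9.5
t: 4.87
tool_pos: [0.4676, -0.2034, 0.0681]
ee_rot: [[-0.542, 0.84, 0.005], [0.84, 0.542, -0.002], [-0.005, 0.003, -1.0]]
wrist_force: [-0.9, -0.9, 19.2]
width: 0.003
grip_force: 9.4
```

View pics/b.png

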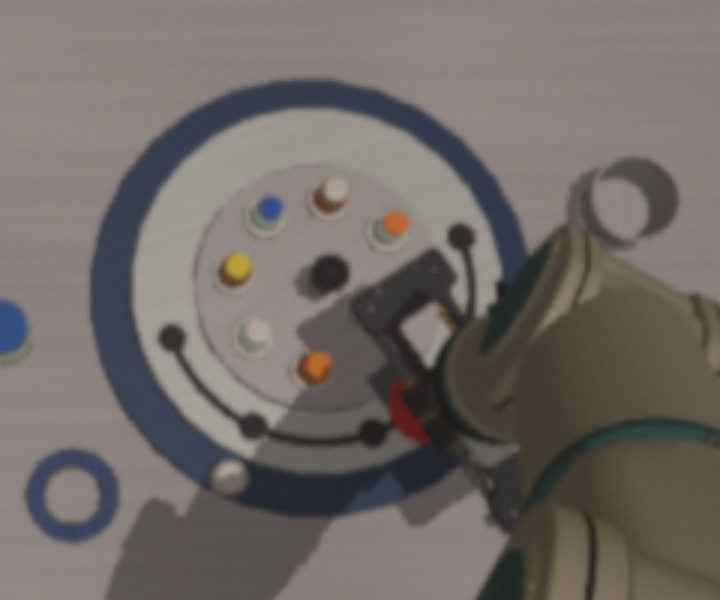

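The picture shows the starting hole uncovered at (372,433) and the red cap at (408,410), so the deck is turning with the fingertips. The cup, bottle and tape are untouched, so I carry on round the arc.

```bash
python3 -m jog '[[[0.2,-0.26,0],[0,0,0.65]],[[0.22,-0.25,0],[0,0,0.65]],[[0.23,-0.22,0],[0,0,0.65]],[[0.24,-0.21,0],[0,0,0.65]],[[0,0,0],[0,0,0]]]' 0; python3 -m jog '[[[0.23,-0.15,0],[0,0,0.4]],[[0.23,-0.14,0],[0,0,0.4]],[[0,0,0],[0,0,0]],[[0,0,0],[0,0,0]]]' 0
cat >> h.py <<'E'
def deck(s0,s1,C=(.558,-.134)):
    # turn of the deck from coloured vial caps, by polar correlation of height-filtered colour
    out=[]
    for s in(s0,s1):
        P=pts(s,s["range_z"]>0);I=s["img"][s["range_z"]>0].astype(float)
        d=P[:,:2]-C;r=np.hypot(*d.T);k=(r<.075)&(r>.03)&(P[:,2]>.07)&(P[:,2]<.092)
        a=np.degrees(np.arctan2(d[k,1],d[k,0]));c=I[k]-I[k].mean(1,keepdims=True)
        H=np.zeros((720,3));np.add.at(H,((a%360)*2).astype(int)%720,c)
        out.append(np.stack([np.convolve(np.r_[h[-8:],h,h[:8]],np.hanning(17),"valid") for h in H.T],1))
    sc=[(np.roll(out[0],k,0)*out[1]).sum() for k in range(0,140)]
    return np.argmax(sc)/2
E
python3 - <<'E'
from plant import robot
from h import *
for n in("top","side"):
    s=robot.snapshot(n);print(n,deck(np.load(n+"0.npz"),s))
E
```

```text
t: 5.33
tool_pos: [0.4914, -0.2271, 0.0681]
ee_rot: [[-0.776, 0.631, 0.007], [0.631, 0.776, -0.003], [-0.007, 0.002, -1.0]]
wrist_force: [0.7, -0.5, 16.5]
width: 0.003
grip_force: 8.4
t: 5.67
tool_pos: [0.5016, -0.2337, 0.0681]
ee_rot: [[-0.831, 0.556, 0.005], [0.556, 0.831, -0.002], [-0.005, 0.001, -1.0]]
wrist_force: [0.3, -1.3, 16.1]
width: 0.003
grip_force: 8.0
top 41.0
side 42.0
```

```bash
python3 -m jog '[[[0.1,-0.06,0],[0,0,0.2]],[[0.1,-0.06,0],[0,0,0.2]],[[0,0,0],[0,0,0]],[[0,0,0],[0,0,0]]]' 0
python3 - <<'E'
from plant import robot
from h import *
for n in("top","side"):
    s=robot.snapshot(n);print(n,deck(np.load(n+"0.npz"),s))
s["img"]
cv2.imwrite("pics/c.png",cv2.resize(s["img"][240:440,200:480,::-1],(784,560)))
E
```

```text
t: 6.1
tool_pos: [0.5064, -0.2364, 0.0681]
ee_rot: [[-0.857, 0.515, 0.005], [0.515, 0.857, -0.002], [-0.005, 0.001, -1.0]]
wrist_force: [1.0, -0.6, 14.7]
width: 0.004
grip_force: 7.6
top 44.0
side 44.0
```

View pics/c.png

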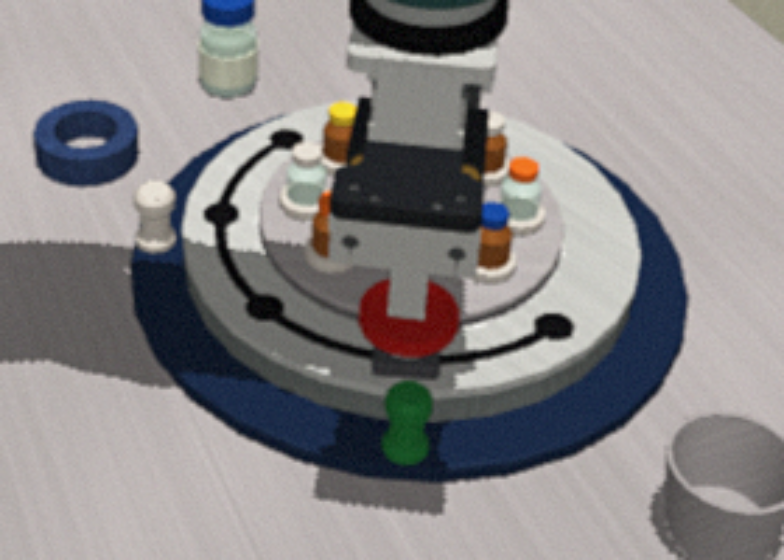

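The cap sits at (408,315), beside the green pin at (407,420). The deck measures about 44° round, within 2 mm of the hole, so I raise slowly and watch whether the plunger follows.

```bash
python3 -m jog '[[[0.03,-0.02,0.1],[0,0,0]],[[0,0,0.1],[0,0,0]],[[0,0,0.1],[0,0,0]],[[0,0,0],[0,0,0]],[[0,0,0],[0,0,0]]]' 0; python3 -m jog '[[[0,0,0.06],[0,0,0]],[[0,0,0],[0,0,0]],[[0,0,0],[0,0,0]]]' 0
```

```text
t: 6.62
tool_pos: [0.5057, -0.236, 0.0742]
ee_rot: [[-0.857, 0.515, 0.002], [0.515, 0.857, -0.001], [-0.002, 0.0, -1.0]]
wrist_force: [2.5, -1.3, 5.0]
width: 0.004
grip_force: 2.5
t: 6.87
tool_pos: [0.5053, -0.2358, 0.0755]
ee_rot: [[-0.857, 0.515, 0.001], [0.515, 0.857, -0.0], [-0.001, 0.0, -1.0]]
wrist_force: [1.3, -1.4, 3.7]
width: 0.004
grip_force: 1.9
```

The force is still that of the spring with the tips at z = 75.5 mm, above the 72 mm where the plunger would be stuck under the ring. It is therefore entering the hole, and I lift clear.

```bash
python3 -m jog '[[[0,0,0.1],[0,0,0]],[[0,0,0.2],[0,0,0]],[[0,0,0.5],[0,0,0]],[[0,0,1],[0,0,0]],[[0,0,1],[0,0,0]]]' 0; python3 -m jog '[[[-0.3,0.3,1],[0,0,0]],[[-1,0,1],[0,0,0]],[[-1,0,0],[0,0,0]],[[-1,0,0],[0,0,0]],[[-0.5,0,0],[0,0,0]]]' 0; python3 -m jog '[[[0,0,0],[0,0,0]],[[0,0,0],[0,0,0]],[[0,0,0],[0,0,0]]]' 0
python3 - <<'E'
from plant import robot
from h import *
for n in("top","side"):
    s=robot.snapshot(n);P=pts(s,mask(s,"red"));P=P[(P[:,0]>.3)&(P[:,2]>.05)&(P[:,2]<.1)]
    print(n,deck(np.load(n+"0.npz"),s),len(P),P.mean(0).round(4),np.percentile(P[:,2],[10,50,90]).round(4))
cv2.imwrite("pics/d.png",cv2.resize(s["img"][200:460,180:500,::-1],(738,600)))
E
```

```text
t: 7.28
tool_pos: [0.5024, -0.2343, 0.145]
ee_rot: [[-0.857, 0.515, -0.006], [0.515, 0.857, 0.003], [0.006, -0.001, -1.0]]
wrist_force: [0.6, -0.3, 0.1]
width: 0.006
grip_force: 0.0
t: 7.7
tool_pos: [0.4052, -0.2271, 0.1955]
ee_rot: [[-0.857, 0.516, -0.005], [0.516, 0.857, 0.002], [0.005, -0.001, -1.0]]
wrist_force: [0.0, -0.3, -0.6]
width: 0.003
grip_force: 0.0
t: 7.95
tool_pos: [0.4107, -0.2277, 0.1954]
ee_rot: [[-0.858, 0.514, 0.0], [0.514, 0.858, 0.0], [-0.0, 0.0, -1.0]]
wrist_force: [0.8, -0.2, -0.1]
width: 0.005
grip_force: 0.0
top 44.0 221 [ 0.5152 -0.2332  0.0798] [0.0764 0.0796 0.0837]
side 44.5 752 [ 0.5049 -0.2383  0.0775] [0.0752 0.0769 0.0805]
```

View pics/d.png

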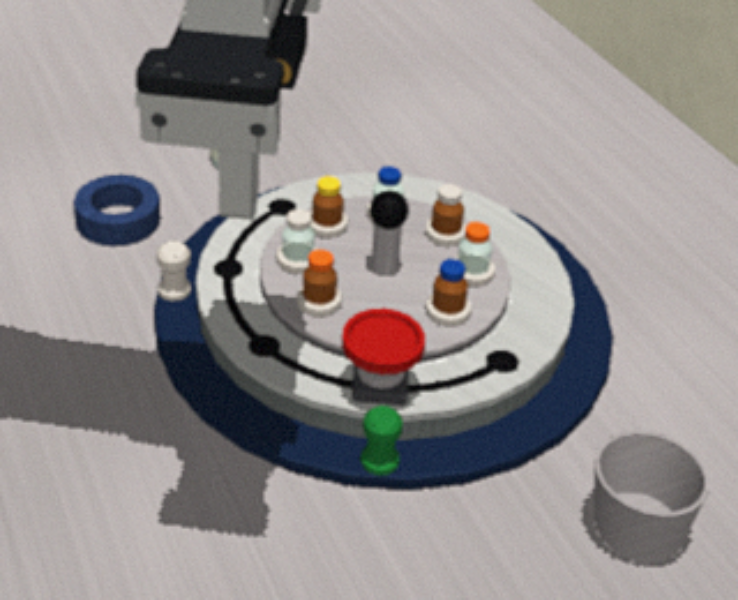

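The cap at (383,340) is sprung fully up beside the green pin at (381,430). Its height statistics match the start (76.9 mm median now, 77.0 mm before), the turn reads about 44–44.5°, and the bystanders in view haven't moved. The robot is clear, so I hand in.

```bash
python3 -c "
from plant import robot
print(robot.hand_in())"
```

```text
the job is handed in; nothing more can be done
None
```

The carousel is turned one hole to the green-marker side, the plunger has sprung fully up into that hole, the bystanders were not touched, and the job is handed in (no verdict was returned).

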